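# Aim an inspection mirror through a guide eye and hold it for the camera

### The job

Take the inspection mirror out of its wooden block by the square grip, lower its pin through the guide eye of the camera jig, and turn the glass so that the camera, looking at the middle of the mirror, sees the orange paint mark on one of the three seals. The program finishes while still holding the mirror there for the picture: upright and still, the middle of the glass level with the camera lens, its collar and pin end hanging clear of the eye bracket and the base plate. Leave the paste tin, the press punch and the ring gauge where they stand.

Things in the scene. Friction and masses are not known exactly. Their poses are not given: they have to be found in the camera images.
- mirror: loose inspection mirror, 172 mm tall, 0.14 kg, upright in the wooden block; origin at the pin's lower end, z up the stem axis, +x the way the glass faces. From the bottom: pin 8 mm thick to 60 mm; collar 26 mm across to 64 mm; black frame 50 mm wide (y), 9 mm thick, to 124 mm; neck; square grip 14 x 14 mm (sides along x and y) from 132 to 172 mm, to be grasped from above
- glass (a point): centre of the 44 x 54 mm mirror glass (on the frame's +x side only, 2 mm before the stem axis), 94 mm above the pin's end; axes as mirror, +x out of the glass
- pin_tip (a point): lower end of the mirror's pin (the origin of mirror)
- tool_block: fixed wooden block 74 x 74 x 70 mm, origin under its centre; the mirror's pin stands in its central upright hole, 11 mm wide, the collar resting on the block's top, so the mirror must be raised 60 mm to come free
- jig: fixed camera jig on a base plate 12 mm thick; origin on the table under the guide eye, x toward the seals, y toward the camera (black, on a post, y 170 to 260 mm, top 145 mm above the table, narrow view along -y over the eye). Three green upright blocks 54 mm wide, tops 126 mm above the table, have their faces at x 140 mm, y -62, 0 and +62 mm, each with a black 47 mm seal facing the eye
- eye (a point): centre of the guide eye's hole at the top face of its steel bracket, 62 mm above the table: upright hole 11 mm wide (mouth bevelled 2 mm, brass ring round it) through a plate 8 mm thick and 36 mm wide; below it 42 mm of free space down to the base plate
- lens (a point): centre of the camera's front lens, 122 mm above the table, 170 mm from the eye's axis; axes as jig
- mark (a point): centre of the orange paint mark, about 9 x 25 mm, on the upper face of one of the three seals (which place varies), 122 mm above the table, 125 mm from the eye in jig x. The camera sees it in the mirror when, seen from above, the glass's facing direction halves the angle between the directions from the eye to the lens and from the eye to this mark
- tin: loose paste tin, 68 mm across, 58 mm tall, origin under its centre; to be left alone
- punch: loose steel press punch, 43 mm across, 60 mm tall, origin under its centre; to be left alone
- gauge_ring: loose steel ring gauge lying flat, 67 mm across, 16 mm thick, origin under its centre; to be left alone

How it is judged:
By the outcome, as a careful person would: the job done as asked, in the order asked, and still so for the second after the job is handed in, while the arm keeps its last pose, push and grip.
It also fails if it takes over 42 s, if anything falls off the work surface, if the arm or the gripper's body presses on something with over 40 N, if the wrist force passes 120 N, or if a joint passes its speed limit or range.

### The arm

A 7-joint arm with a two-finger parallel gripper is mounted at the origin on a cart in front of the work surface, level with it; the furniture and walls round the work are solid. World frame = base frame: x ahead of the robot, y to its left, z up, the work surface at z = 0. Lengths are in m, angles in rad, forces in N, time in s.
With the tool pointing down it reaches from about 0.425 to 0.925 m from the base axis. Payload 6.8 kg.
Tool frame: the origin (TCP) lies at the very end of the fingers, on their centre line; the grasp point (between the pads) lies 19 mm behind it (ctrl.grip_point_offset is the z of the grasp point in the tool frame, in m); z points along the fingers, y is the line along which they close (so a half turn about z gives the same grasp; the last joint's range is limited). The gripper opens to 88 mm and grips with 3 to 60 N. Pads are 20 mm wide; open, the fingers measure 115 mm over their backs; the gripper's body (75 mm by 178 mm) begins 61 mm behind the grasp point.
Start: joints at [1.027, 0.477, 0.022, 1.555, -0.011, 1.109, -0.083], TCP at [0.285, -0.612, 0.223] pointing down, gripper open.
Joint ranges: [-2.96, 2.96], [-0.34, 2.1], [-1.41, 1.46], [0.24, 2.44], [-1.37, 4.51], [0.17, 1.92], [-2.96, 2.96]. Speed limits (rad/s): [2.39, 2.39, 3.14, 3.14, 3.14, 3.14, 3.14].

### API

Orientations are given as [roll, pitch, yaw] about the fixed x, y, z axes, in that order (R = Rz(yaw) Ry(pitch) Rx(roll)).
In Python, from workcell import ctrl, optics, sign_off, cut_out, tip_of gives the robot as it stands.
- The arm moves only by the shell command python3 -m jog 'ROWS'. ROWS is JSON, a list of rows, each a list of 7 numbers: the shift along the tool's x, y, z scaled (see below), then the turn, a rotation vector about the tool's x, y, z scaled (see below), then the closure, from 0 (fully open) to 1 (shut). A call has 1 to 20 rows; each row shifts and turns the commanded pose from where the row before left it, along the tool's axes as they then stand; what a row does not reach is not made up. The controller multiplies each number of a shift by 0.06 m and each number of a turn by 10 degrees. A row lasts 1/8 s, in which the tool goes at most 62.5 mm and 10.7 degrees, less where a joint would pass 70% of its speed; a pose out of reach is approached as far as the arm can. A call with a number of a shift or a turn outside -1 to 1 is refused whole. A call with a gripper value outside its range is refused whole. The fingers move at their own pace and stop on an object; the grip force is fixed at half the most. Time passes only in rows, so rows that do not move let the fingers close. It gives the time, the measured TCP pose, the force, the opening and the grip force at its end, in the units of the state.
- ctrl.get_obs(): the state, without advancing time (a new reading comes with each control period).
- optics.camera(name): name is "side" or "top" or "wrist"; returns (picture, depth): 420x560x3 uint8, red, green, blue; 420x560 float32, m along the optical axis (not along the pixel's ray), 0 where there is no reading.
- optics.camera_model(name): a dict with "intrinsics" (3x3 intrinsics, pixels), "world_to_cam" (4x4, takes a point from world to camera coordinates); the wrist camera has in their place "tool_from_camera" (4x4, takes a point from camera to tool coordinates, whose origin is the TCP and whose axes are the flange's). Camera axes: x right, y down, z forward; pixel columns grow to the right and rows downward; lengths in m; the calibration is good to about 2 mm. The wrist camera is an equidistant fisheye: a pixel r from the principal point sees the ray r / f radians off the axis. A picture is of the moment at which its call begins: read the wrist's pose just before it. camera_model takes no time and is no camera call.
- sign_off(): hands the job in; it is judged then, once.
Trained networks look in the newest picture that a camera, given by its name, has taken for a name from the list of things; names that differ only in an ending like _2 or _b are one class to them, and where a whole thing is asked for, a point or a joint stands for the part that bears it (a point fixed in the world has none). Each returns a list of dicts, best first, with "confidence" (0 to 1); they miss things now and then, are a little off and sometimes report something else, mostly with a low value. They report only what shows in the picture. A call takes as long as a camera call.
- cut_out(camera, query): "region" (420x560 bool, what is visible of it) and "xy" ([column, row] in pixels, amid what is visible of it).
- tip_of(camera, query): "xy" ([column, row] in pixels: a listed point, or the origin of a listed thing).
The state is a dict: "clock": time; "joints": joint angles; "joint_vel": joint speeds; "joint_efforts": joint torques, N m; "eef_pos": TCP position; "ee_rot": TCP orientation; "contact_force": force on the tool from outside, world axes, zero at the start; "moment": the same for the moment, N m; "grip_width": opening from 0.0 (shut) to 1.0 (fully open); "gripper_force": force on a finger pad.
Only numpy, scipy, OpenCV 4.12 (cv2) and the standard library are available. Lean on these libraries where they do the work, as an engineer would, in place of code of your own. Each camera call takes 0.05 s, during which the arm holds its last target. There are 200 camera calls.

## Working session

There is one attempt and no reset: what is moved stays moved. The work goes in short steps, Python scripts to look and compute and a shell command to move; the robot and the scene stay as the last step left them, time stands still between calls to the robot, and variables do not carry over. Pictures are saved under pics/ and viewed, at most 10 in all, crops included, and the job is handed in when it is done.

```bash
ls; mkdir -p pics
cat > h.py <<'E'
import numpy as np, cv2
from workcell import ctrl, optics, sign_off, cut_out, tip_of
def ray(cam,xy):
    m=optics.camera_model(cam);K=np.array(m["intrinsics"]);T=np.linalg.inv(np.array(m["world_to_cam"]))
    d=np.linalg.inv(K)@[xy[0],xy[1],1]
    return T[:3,3],T[:3,:3]@d
def at_z(cam,xy,z):
    o,d=ray(cam,xy); return o+d*(z-o[2])/d[2]
def cloud(cam,dep):
    m=optics.camera_model(cam);K=np.array(m["intrinsics"]);T=np.linalg.inv(np.array(m["world_to_cam"]))
    v,u=np.mgrid[:420,:560]
    p=np.stack([(u-K[0,2])/K[0,0]*dep,(v-K[1,2])/K[1,1]*dep,dep],-1)
    return p@T[:3,:3].T+T[:3,3]
E
python3 - <<'E'
from h import *
np.set_printoptions(precision=4,suppress=True)
print(ctrl.get_obs(), ctrl.grip_point_offset)
for c in ("top","side"):
    im,d=optics.camera(c); cv2.imwrite(f"pics/{c}.png",im[...,::-1]); np.save(f"{c}.npy",d); np.save(f"{c}_im.npy",im)
    P=cloud(c,d); print(c, ray(c,(280,210)))
    for q in ("mirror","tool_block","jig","tin","punch","gauge_ring"):
        for r in cut_out(c,q)[:1]:
            p=P[r["region"]&(d>0)]; print(q,round(r["confidence"],2),r["xy"],np.median(p,0) if len(p) else None, r["region"].sum())
    for q,z in (("mirror",.07),("glass",.1),("eye",.062),("lens",.122),("mark",.122),("jig",0),("tool_block",0)):
        for r in tip_of(c,q)[:2]: print(q,round(r["confidence"],2),r["xy"],at_z(c,r["xy"],z))
E
```

```text
pics
{'clock': 0.0, 'joints': array([ 1.0269,  0.4778,  0.0223,  1.5564, -0.0115,  1.1093, -0.0831]), 'joint_vel': array([ 0.0016,  0.0009,  0.0006,  0.001 , -0.0002,  0.0007,  0.0004]), 'joint_efforts': array([ -0.0011, -58.2854,   1.534 , -27.261 ,  -0.0545,   0.017 ,
         0.0002]), 'eef_pos': array([ 0.2847, -0.6114,  0.2217]), 'ee_rot': array([-3.1398,  0.0001,  0.4358]), 'contact_force': array([-0.3752,  1.017 , -0.0163]), 'moment': array([ 0.0178, -0.007 ,  0.011 ]), 'gripper_force': 0.0, 'grip_width': 0.9974988812016922} -0.0187
top (array([ 0.3911, -0.0247,  1.2433]), array([ 0.0933,  0.0097, -0.9957]))
mirror 0.85 [398.1, 238.6] [ 0.4358 -0.2635  0.1262] 291
tool_block 0.88 [387.9, 241.9] [ 0.4348 -0.2531  0.0707] 1005
jig 0.87 [235.0, 202.0] [0.525  0.0942 0.0138] 10129
tin 0.59 [363.2, 136.0] [ 0.6696 -0.2036  0.0575] 684
punch 0.75 [412.7, 146.5] [ 0.6473 -0.3215  0.0276] 310
gauge_ring 0.97 [319.0, 259.0] [ 0.3894 -0.1215  0.017 ] 366
mirror 0.67 [390.7, 242.2] [ 0.429  -0.2596  0.07  ]
glass 0.64 [244.7, 146.7] [0.6394 0.0649 0.1   ]
glass 0.6 [397.4, 233.0] [ 0.448
[... 379 characters left out ...]
[0.2367, 0.8032, 0.5722]), array([ 0.2804, -0.8221, -0.4956]))
mirror 0.85 [337.0, 161.2] [ 0.4347 -0.2648  0.1131] 478
tool_block 0.57 [332.8, 188.8] [ 0.4301 -0.2349  0.0441] 945
jig 0.83 [254.5, 271.5] [0.4848 0.1744 0.0126] 7740
tin 0.8 [246.9, 183.5] [ 0.6689 -0.1889  0.0422] 568
punch 0.74 [266.4, 172.2] [ 0.646  -0.3182  0.0247] 222
gauge_ring 0.82 [345.7, 219.3] [ 0.3856 -0.1205  0.0126] 382
glass 0.71 [335.6, 163.4] [ 0.4369 -0.2714  0.1   ]
eye 0.89 [271.5, 226.6] [0.5202 0.0347 0.062 ]
lens 0.73 [258.5, 250.1] [0.483  0.2091 0.122 ]
mark 0.9 [219.7, 201.5] [0.6332 0.0576 0.122 ]
jig 0.74 [274.0, 255.3] [0.5082 0.0572 0.    ]
tool_block 0.64 [332.4, 196.3] [ 0.4403 -0.2638  0.    ]
```

Run:
```python
import cv2
a=cv2.imread("pics/top.png")[90:330,120:460]; b=cv2.imread("pics/side.png")[110:350,150:450]
cv2.imwrite("pics/t2.png",cv2.resize(a,None,fx=2.3,fy=2.3,interpolation=2))
cv2.imwrite("pics/s2.png",cv2.resize(b,None,fx=2.4,fy=2.4,interpolation=2))
```

```text
(no output)
```

View pics/t2.png

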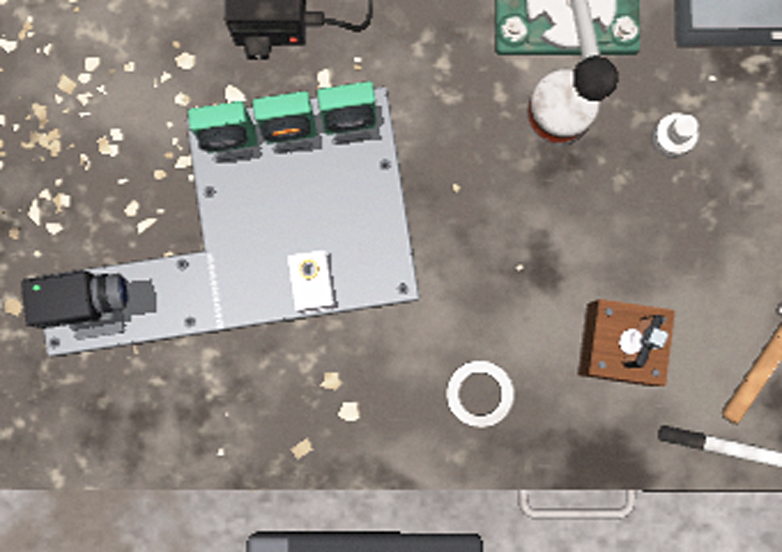

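View pics/s2.png

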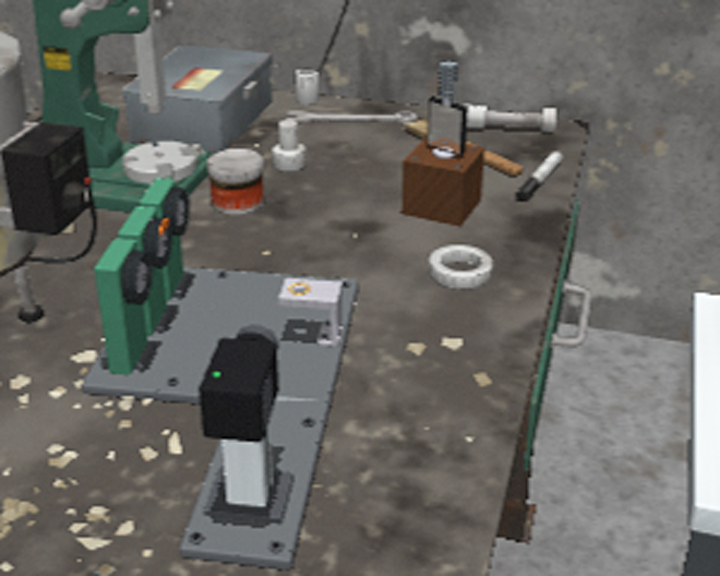

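The top crop shows the orange mark on the middle seal at (287,130), the eye at (308,268) and the camera on the left at (110,292). The mirror in its block is at (655,338). The side crop shows the glass facing +y, at (446,125).

```bash
cat >> h.py <<'E'
from scipy.spatial.transform import Rotation as Ro
def plan(p,yaw_deg):
    o=ctrl.get_obs(); R=Ro.from_euler("xyz",o["ee_rot"]).as_matrix()
    d=R.T@(np.array(p)-o["eef_pos"]); Rt=Ro.from_euler("xyz",[np.pi,0,np.radians(yaw_deg)]).as_matrix()
    rv=np.degrees(Ro.from_matrix(R.T@Rt).as_rotvec())
    print("clock",round(o["clock"],2),"tcp",o["eef_pos"].round(4),"rpy",np.degrees(o["ee_rot"]).round(2))
    print("shift units",(d/.06).round(3),"turn units",(rv/10).round(3))
def Twc():
    o=ctrl.get_obs(); T=np.eye(4); T[:3,:3]=Ro.from_euler("xyz",o["ee_rot"]).as_matrix(); T[:3,3]=o["eef_pos"]
    return T@np.array(optics.camera_model("wrist")["tool_from_camera"])
def wray(xy,T):
    K=np.array(optics.camera_model("wrist")["intrinsics"])
    a=(np.array(xy)-K[:2,2])/[K[0,0],K[1,1]]; t=np.hypot(*a)
    d=np.array([*(a/max(t,1e-9)*np.sin(t)),np.cos(t)]); return T[:3,3],T[:3,:3]@d
def wat_z(xy,T,z):
    o,d=wray(xy,T); return o+d*(z-o[2])/d[2]
def wcloud(dep,T):
    K=np.array(optics.camera_model("wrist")["intrinsics"]); v,u=np.mgrid[:420,:560]
    a=np.stack([(u-K[0,2])/K[0,0],(v-K[1,2])/K[1,1]],-1); t=np.linalg.norm(a,axis=-1)+1e-9
    p=np.concatenate([a/t[...,None]*np.tan(t)[...,None],np.ones(t.shape+(1,))],-1)*dep[...,None]
    return p@T[:3,:3].T+T[:3,3]
E
python3 - <<'E'
from h import *
np.set_printoptions(precision=4,suppress=True)
for c in ("top","side"):
    P=cloud(c,np.load(c+".npy")); near=np.hypot(P[...,0]-.436,P[...,1]+.265)<.05
    g=P[near&(P[...,2]>.145)&(P[...,2]<.2)]; print(c,"grip",len(g),g.mean(0),g.min(0),g.max(0))
    f=P[near&(P[...,2]>.09)&(P[...,2]<.138)]; b=np.linalg.svd(f[:,:2]-f[:,:2].mean(0))[2][0]
    print("frame",len(f),f.mean(0),"width dir",np.degrees(np.arctan2(b[1],b[0])))
    k=P[near&(abs(P[...,2]-.07)<.004)]; print("block",k.mean(0),cv2.minAreaRect((k[:,:2]*1000).astype(np.float32)))
print(optics.camera_model("wrist"))
plan([.436,-.266,.25],62)
E
```

```text
top grip 85 [ 0.437  -0.2651  0.1749] [ 0.428  -0.2747  0.1455] [ 0.4466 -0.2583  0.1871]
frame 135 [ 0.4342 -0.2664  0.121 ] width dir 157.75100791722036
block [ 0.4367 -0.2628  0.0709] ((437.55010986328125, -267.4482116699219), (75.37615966796875, 73.98939514160156), 81.49829864501953)
side grip 99 [ 0.4357 -0.264   0.1651] [ 0.4274 -0.2747  0.1451] [ 0.4456 -0.2547  0.183 ]
frame 255 [ 0.4341 -0.266   0.1141] width dir 157.52700368314177
block [ 0.4342 -0.2556  0.0698] ((435.60247802734375, -265.17041015625), (78.30767822265625, 73.99678802490234), 81.71003723144531)
{'intrinsics': array([[325.1923,   0.    , 281.5109],
       [  0.    , 325.1923, 209.8487],
       [  0.    ,   0.    ,   1.    ]]), 'tool_from_camera': array([[-0.0009, -0.9579, -0.2871,  0.0794],
       [ 1.    , -0.001 ,  0.0001, -0.0002],
       [-0.0004, -0.2871,  0.9579, -0.1618],
       [ 0.    ,  0.    ,  0.    ,  1.    ]])}
clock 1.4 tcp [ 0.2849 -0.6119  0.2227] rpy [-180.      0.     24.97]
shift units [ 4.716 -4.164 -0.456] turn units [-0.     0.    -3.703]
```

```bash
python3 -m jog '[[0.59,-0.52,-0.2,0,0,0,0],[0.59,-0.52,-0.2,0,0,0,0],[0.59,-0.52,-0.05,0,0,0,0],[0.59,-0.52,0,0,0,0,0],[0.59,-0.52,0,0,0,0,0],[0.59,-0.52,0,0,0,0,0],[0.59,-0.52,0,0,0,0,0],[0.59,-0.52,0,0,0,0,0],[0,0,0,0,0,-1,0],[0,0,0,0,0,-1,0],[0,0,0,0,0,-1,0],[0,0,0,0,0,-1,0],[0,0,0,0,0,0,0],[0,0,0,0,0,0,0]]'
python3 - <<'E'
from h import *
np.set_printoptions(precision=4,suppress=True)
T=Twc(); im,d=optics.camera("wrist"); cv2.imwrite("pics/w1.png",im[...,::-1])
P=wcloud(d,T); near=(d>0)&(np.hypot(P[...,0]-.436,P[...,1]+.265)<.06)
g=P[near&(P[...,2]>.172)&(P[...,2]<.2)]; print("grip",len(g),g.mean(0),cv2.minAreaRect((g[:,:2]*1000).astype(np.float32)))
f=P[near&(P[...,2]>.10)&(P[...,2]<.138)]; print("frame",len(f),f.mean(0),cv2.minAreaRect((f[:,:2]*1000).astype(np.float32)))
b=np.linalg.svd(f[:,:2]-f[:,:2].mean(0))[2][0];print(np.degrees(np.arctan2(b[1],b[0])))
plan([.436,-.266,.25],66)
E
```

```text
clock: 3.15
eef_pos: [0.4363, -0.2662, 0.2497]
ee_rot: [3.141, 0.0, 1.13]
contact_force: [-0.1, 0.3, 0.2]
grip_width: 1.003
gripper_force: 0.0
grip 392 [ 0.4383 -0.2665  0.1805] ((437.8501281738281, -267.4609069824219), (14.596816062927246, 13.746805191040039), 64.74100494384766)
frame 781 [ 0.438  -0.2678  0.124 ] ((437.18780517578125, -268.8033142089844), (12.361719131469727, 49.583011627197266), 65.75492095947266)
-23.48540034793042
clock 3.2 tcp [ 0.4363 -0.2662  0.2497] rpy [179.99   0.    64.81]
shift units [ 0.    -0.006 -0.005] turn units [ 0.001  0.    -0.119]
```

View pics/w1.png

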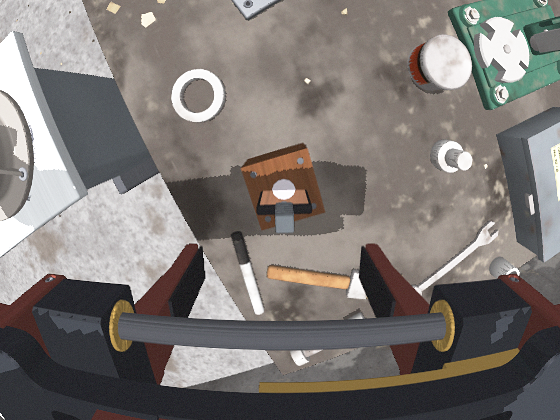

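The grip shows at (285,218), centred between the fingers, with the glass facing the camera. The depth gives a mirror yaw of about 65.5°.

```bash
python3 -c "
from h import *
plan([.4377,-.267,.145],65.5)"
```

```text
clock 3.2 tcp [ 0.4363 -0.2662  0.2497] rpy [179.99   0.    64.81]
shift units [-0.003  0.027  1.745] turn units [ 0.001  0.    -0.069]
```

```bash
python3 -m jog '[[0,0.027,0.3,0,0,-0.07,0],[0,0,0.35,0,0,0,0],[0,0,0.35,0,0,0,0],[0,0,0.35,0,0,0,0],[0,0,0.25,0,0,0,0],[0,0,0.145,0,0,0,0],[0,0,0,0,0,0,0],[0,0,0,0,0,0,1],[0,0,0,0,0,0,1],[0,0,0,0,0,0,1],[0,0,0,0,0,0,1],[0,0,0,0,0,0,1],[0,0,0,0,0,0,1],[0,0,0,0,0,0,1]]'
```

```text
clock: 4.95
eef_pos: [0.4378, -0.2668, 0.1449]
ee_rot: [-3.142, 0.0, 1.146]
contact_force: [0.1, -1.0, -0.1]
grip_width: 0.24
gripper_force: 0.0
```

```bash
python3 -m jog '[[0,0,0,0,0,0,1],[0,0,0,0,0,0,1],[0,0,0,0,0,0,1],[0,0,0,0,0,0,1],[0,0,-0.1,0,0,0,1],[0,0,0,0,0,0,1]]'
```

```text
clock: 5.7
eef_pos: [0.4381, -0.2669, 0.1515]
ee_rot: [3.141, 0.0, 1.146]
contact_force: [-0.7, -0.1, -1.6]
grip_width: 0.159
gripper_force: 30.0
```

```bash
python3 -m jog '[[0,0,-0.3,0,0,0,1],[0,0,-0.4,0,0,0,1],[0,0,-0.4,0,0,0,1],[0,0,-0.3,0,0,0,1],[0,0,-0.1,0,0,0,1],[0,0,0,0,0,0,1]]'
python3 -c "
from h import *
plan([.465,-.07,.2415],53.5)"
```

```text
clock: 6.45
eef_pos: [0.4377, -0.2668, 0.2408]
ee_rot: [3.141, 0.0, 1.146]
contact_force: [0.5, -0.4, -1.8]
grip_width: 0.161
gripper_force: 30.0
clock 6.45 tcp [ 0.4377 -0.2668  0.2408] rpy [1.7999e+02 1.0000e-02 6.5660e+01]
shift units [ 3.176 -0.937 -0.011] turn units [1.000e-03 0.000e+00 1.216e+00]
```

```bash
python3 -m jog '[[0.3,-0.08,0,0,0,0,1],[0.5,-0.16,0,0,0,0,1],[0.5,-0.16,0,0,0,0,1],[0.5,-0.16,0,0,0,0,1],[0.5,-0.16,0,0,0,0,1],[0.5,-0.13,0,0,0,0,1],[0.38,-0.09,0,0,0,0,1],[0,0,0,0,0,0.6,1],[0,0,0,0,0,0.6,1],[0,0,0,0,0,0,1],[0,0,0,0,0,0,1]]'
python3 - <<'E'
from h import *
np.set_printoptions(precision=4,suppress=True)
T=Twc(); im,d=optics.camera("wrist"); cv2.imwrite("pics/w2.png",im[...,::-1]); np.save("w2.npy",d); np.save("w2T.npy",T)
for q,z in (("eye",.062),("lens",.122),("mark",.122),("jig",0),("pin_tip",.1),("mirror",.1)):
    for r in tip_of("wrist",q)[:2]: print(q,round(r["confidence"],2),r["xy"],wat_z(r["xy"],T,z))
P=wcloud(d,T)
b=P[(d>0)&(abs(P[...,2]-.062)<.004)&(np.hypot(P[...,0]-.51,P[...,1]-.045)<.05)]
print("bracket",len(b),b.mean(0),cv2.minAreaRect((b[:,:2]*1000).astype(np.float32)))
b=P[(d>0)&(abs(P[...,2]-.126)<.004)&(P[...,0]>.58)&(P[...,0]<.75)]
print("blocks",len(b),b.mean(0),cv2.minAreaRect((b[:,:2]*1000).astype(np.float32)))
P=cloud("top",np.load("top.npy"))
b=P[(abs(P[...,2]-.126)<.005)&(P[...,0]>.58)&(P[...,0]<.75)&(P[...,1]>-.1)]
print("blocks top",len(b),b.mean(0),cv2.minAreaRect((b[:,:2]*1000).astype(np.float32)))
b=P[(abs(P[...,2]-.062)<.004)&(np.hypot(P[...,0]-.51,P[...,1]-.045)<.05)]
print("bracket top",len(b),b.mean(0),cv2.minAreaRect((b[:,:2]*1000).astype(np.float32)))
E
```

```text
clock: 7.82
eef_pos: [0.4647, -0.0691, 0.2406]
ee_rot: [-3.141, 0.0, 0.939]
contact_force: [-0.0, -0.3, -1.4]
grip_width: 0.161
gripper_force: 30.0
eye 0.87 [250.4, 78.0] [0.5091 0.0456 0.062 ]
jig 0.84 [254.6, 80.1] [0.5111 0.0496 0.    ]
pin_tip 0.55 [280.5, 200.3] [ 0.4629 -0.0699  0.1   ]
mirror 0.55 [284.8, 198.8] [ 0.4671 -0.0711  0.1   ]
bracket 1675 [0.4989 0.0442 0.0617] ((499.4095153808594, 44.472774505615234), (54.84109878540039, 36.93883514404297), 8.606805801391602)
blocks 1235 [0.6627 0.0026 0.1252] ((661.5983276367188, 4.325666427612305), (35.444480895996094, 49.81570053100586), 8.516875267028809)
blocks top 1018 [0.655  0.0686 0.1263] ((681.4398193359375, 74.05826568603516), (101.07963562011719, 177.45571899414062), 11.086750030517578)
bracket top 317 [0.4978 0.0448 0.063 ] ((498.5167541503906, 44.76853942871094), (53.97021484375, 35.804256439208984), 8.861372947692871)
```

View pics/w2.png

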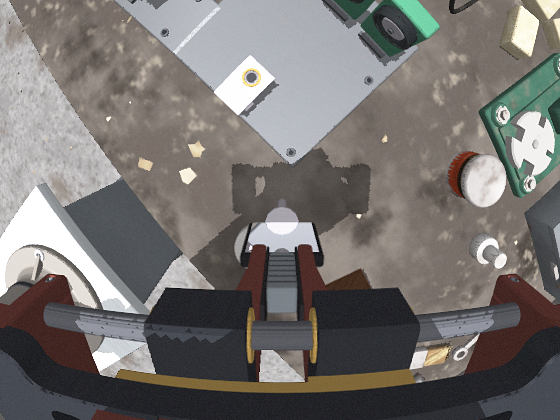

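The wrist picture shows the eye at (251,78) and the collar at (283,218), with the pin tip at about (281,200). The bracket and block edges give a jig yaw of 8.6°, so the glass yaw should be about 53.6°.

```bash
python3 -c "
from h import *
plan([.509,.0458,.2235],53.6)"
```

```text
clock 8.18 tcp [ 0.465  -0.0698  0.2409] rpy [-180.     -0.     53.67]
shift units [ 1.986 -0.55   0.291] turn units [-0.    -0.     0.007]
```

```bash
python3 -m jog '[[0.3,-0.08,0,0,0,0,1],[0.4,-0.11,0,0,0,0,1],[0.4,-0.12,0,0,0,0,1],[0.4,-0.12,0,0,0,0,1],[0.3,-0.08,0,0,0,0,1],[0.186,-0.04,0,0,0,0,1],[0,0,0.2,0,0,0,1],[0,0,0.09,0,0,0,1],[0,0,0,0,0,0,1],[0,0,0,0,0,0,1],[0,0,0,0,0,0,1]]'
python3 - <<'E'
from h import *
np.set_printoptions(precision=4,suppress=True)
plan([.509,.0458,.2235],53.6)
T=Twc(); im,d=optics.camera("wrist")
for q,z in (("eye",.062),("pin_tip",.0885),("mark",.122),("lens",.122)):
    for r in tip_of("wrist",q)[:2]: print(q,round(r["confidence"],2),r["xy"],wat_z(r["xy"],T,z))
c=[cv2.resize(im[110:290,200:360],None,fx=2.5,fy=2.5,interpolation=2)]
for n,z in (("side",(271,205)),("top",(250,205))):
    im,d=optics.camera(n)
    for q in ("eye","pin_tip","glass"):
        for r in tip_of(n,q)[:1]: print(n,q,round(r["confidence"],2),r["xy"],at_z(n,r["xy"],{"eye":.062,"pin_tip":.0885,"glass":.18}[q]))
    if n=="side": c.append(cv2.resize(im[z[1]-60:z[1]+60,z[0]-53:z[0]+53],(397,450),interpolation=2))
cv2.imwrite("pics/c1.png",np.hstack(c)[...,::-1])
E
```

```text
clock: 9.55
eef_pos: [0.5092, 0.0457, 0.2238]
ee_rot: [3.141, -0.0, 0.936]
contact_force: [-0.1, 0.5, -0.6]
grip_width: 0.156
gripper_force: 30.0
clock 9.55 tcp [0.5092 0.0457 0.2238] rpy [179.97  -0.02  53.65]
shift units [ 0.    -0.004  0.006] turn units [ 0.003 -0.002  0.005]
eye 0.85 [279.9, 192.6] [0.5085 0.0472 0.062 ]
eye 0.72 [387.0, 108.4] [0.6487 0.0543 0.062 ]
pin_tip 0.56 [280.7, 201.6] [0.5078 0.0448 0.0885]
pin_tip 0.56 [389.0, 108.0] [0.643  0.0581 0.0885]
mark 0.55 [389.8, 108.4] [0.6336 0.0633 0.122 ]
lens 0.88 [139.6, 74.6] [0.4838 0.2132 0.122 ]
side eye 0.73 [275.4, 229.4] [0.5078 0.0435 0.062 ]
side pin_tip 0.71 [275.2, 220.2] [0.5064 0.047  0.0885]
side glass 0.55 [273.4, 184.1] [0.5061 0.0523 0.18  ]
```

View pics/c1.png

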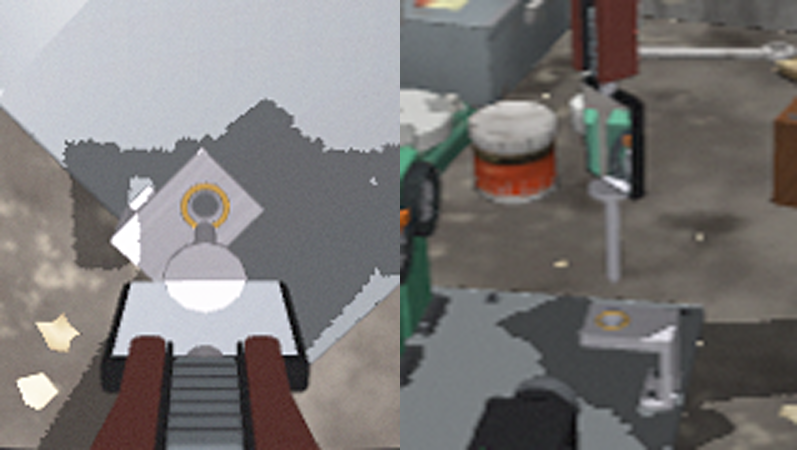

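The wrist crop (left) shows the pin tip just above the brass ring at (205,206). The side crop (right) shows the pin column at 613 over the eye at 612, so it is nearly aligned. I'll lower it closer and check again.

```bash
python3 -m jog '[[0.01,0,0.15,0,0,0,1],[0,0,0.15,0,0,0,1],[0,0,0.04,0,0,0,1],[0,0,0,0,0,0,1],[0,0,0,0,0,0,1]]'
python3 - <<'E'
from h import *
plan([.509,.0458,.163],53.6)
T=Twc(); c=[]
K=np.array(optics.camera_model("wrist")["intrinsics"]);print(K[:2,2])
for n,x,y in (("wrist",281,200),("side",275,225)):
    im,d=optics.camera(n)
    c.append(cv2.resize(im[y-28:y+28,x-20:x+20],(400,560),interpolation=cv2.INTER_CUBIC))
    for q in ("eye","pin_tip"):
        for r in tip_of(n,q)[:1]: print(n,q,round(r["confidence"],2),r["xy"],wat_z(r["xy"],T,.064) if n=="wrist" else at_z(n,r["xy"],.064))
    if n=="wrist":
        for p in ([.509,.0458,.062],):
            pc=np.linalg.inv(T)@[*p,1]; t=np.arctan2(np.hypot(*pc[:2]),pc[2]); print("eye pred",K[:2,2]+K[0,0]*t*pc[:2]/np.hypot(*pc[:2]))
cv2.imwrite("pics/c2.png",np.hstack(c)[...,::-1])
E
```

```text
clock: 10.82
eef_pos: [0.5096, 0.0464, 0.2033]
ee_rot: [3.141, -0.0, 0.937]
contact_force: [0.2, -0.3, -1.9]
grip_width: 0.157
gripper_force: 30.0
clock 10.82 tcp [0.5096 0.0464 0.2033] rpy [ 1.7999e+02 -1.0000e-02  5.3670e+01]
shift units [-0.013 -0.002  0.672] turn units [ 0.001 -0.001  0.007]
[281.51087735 209.84867806]
wrist eye 0.83 [278.8, 197.1] [0.50866708 0.04934697 0.064     ]
wrist pin_tip 0.77 [281.1, 200.6] [0.50837993 0.04525278 0.064     ]
eye pred [281.28085855 199.25142632]
side eye 0.93 [272.3, 226.4] [0.51757973 0.03639011 0.064     ]
side pin_tip 0.6 [275.1, 224.3] [0.51439384 0.02600126 0.064     ]
```

View pics/c2.png

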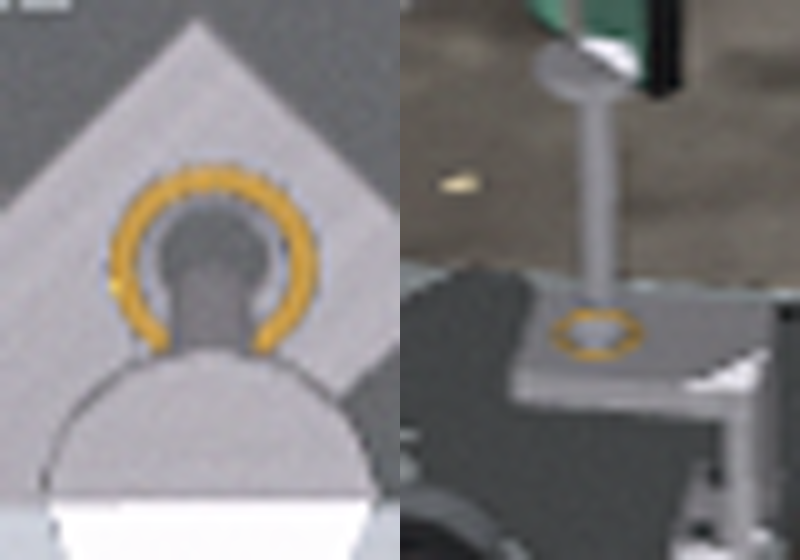

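The wrist crop shows the ring centre at about (215,262) and the pin at column 211. The side crop shows the pin at column 597, the same as the ring. I'll use depth to resolve the fore/aft offset and the pin height.

```bash
cat > m.py <<'E'
from h import *
np.set_printoptions(precision=4,suppress=True)
plan([.509,.0458,.163],53.6)
tcp=ctrl.get_obs()["eef_pos"]
for n in ("side","top","wrist"):
    T=Twc(); im,d=optics.camera(n); P=wcloud(d,T) if n=="wrist" else cloud(n,d)
    h=np.hypot(P[...,0]-tcp[0],P[...,1]-tcp[1]); ok=d>0; z=P[...,2]; rel=z-(tcp[2]-.135)
    def s(name,m):
        q=P[m&ok]; print(n,name,len(q), q.mean(0) if len(q) else "", np.percentile(q[:,2],[2,50,98]) if len(q) else "")
    s("bracket",(h<.05)&(abs(z-.062)<.003))
    s("pin",(h<.012)&(rel>.012)&(rel<.052))
    s("pinmin",(h<.012)&(rel>-.003)&(rel<.052)&(z>.0655))
    s("collar",(h<.02)&(abs(rel-.064)<.005))
    hh=np.hypot(P[...,0]-tcp[0],P[...,1]-tcp[1])
    s("frame+collar",(hh<.03)&(rel>.055)&(rel<.128))
E
python3 m.py
```

```text
clock 11.12 tcp [0.5095 0.0463 0.2033] rpy [179.98  -0.01  53.67]
shift units [-0.012 -0.001  0.672] turn units [ 0.002 -0.001  0.007]
side bracket 221 [0.4966 0.0464 0.0618] [0.0595 0.0617 0.0641]
side pin 56 [0.5071 0.0476 0.1016] [0.0819 0.1027 0.1192]
side pinmin 68 [0.507  0.0477 0.0969] [0.0715 0.0982 0.119 ]
side collar 52 [0.5092 0.0502 0.1326] [0.1297 0.1321 0.1365]
side frame+collar 465 [0.5035 0.0496 0.1625] [0.1306 0.1627 0.1927]
top bracket 0  
top pin 0  
top pinmin 0  
top collar 0  
top frame+collar 0  
wrist bracket 1326 [0.5025 0.0503 0.0616] [0.0597 0.0615 0.0632]
wrist pin 39 [0.511  0.0482 0.0886] [0.0808 0.0882 0.0957]
wrist pinmin 59 [0.511  0.0482 0.0844] [0.0722 0.085  0.0954]
wrist collar 491 [0.5122 0.0503 0.1323] [0.1297 0.132  0.137 ]
wrist frame+collar 2643 [0.5102 0.0474 0.1606] [0.1309 0.1616 0.1926]
```

```bash
python3 -m jog '[[0.012,0.004,0.05,0,0,0,1],[0,0,0.08,0,0,0,1],[0,0,0.05,0,0,0,1],[0,0,0,0,0,0,1]]'
```

```text
clock: 11.78
eef_pos: [0.5097, 0.0467, 0.1919]
ee_rot: [-3.141, 0.001, 0.937]
contact_force: [-0.6, 0.8, -1.0]
grip_width: 0.155
gripper_force: 30.0
```

```bash
python3 -m jog '[[0,0,0.08,0,0,0,1],[0,0,0.1,0,0,0,1],[0,0,0.1,0,0,0,1],[0,0,0.1,0,0,0,1],[0,0,0.06,0,0,0,1],[0,0,0.035,0,0,0,1],[0,0,0,0,0,0,1],[0,0,0,0,0,0,1]]'
python3 m.py
python3 - <<'E'
from h import *
np.set_printoptions(precision=4,suppress=True)
T=Twc(); im,d=optics.camera("wrist"); im2,_=optics.camera("side")
tcp=ctrl.get_obs()["eef_pos"]; P=wcloud(d,T)
for q,z in (("lens",.122),("mark",.122)):
    for r in tip_of("wrist",q)[:2]: print(q,round(r["confidence"],2),r["xy"],wat_z(r["xy"],T,z))
h=np.hypot(P[...,0]-tcp[0],P[...,1]-tcp[1]); f=P[(d>0)&(h<.04)&(P[...,2]>.095)&(P[...,2]<.155)]
b=np.linalg.svd(f[:,:2]-f[:,:2].mean(0))[2][0];print("frame normal",np.degrees(np.arctan2(b[1],b[0]))%180-90, cv2.minAreaRect((f[:,:2]*1000).astype(np.float32)))
k=P[(d>0)&(abs(P[...,2]-.0617)<.003)&(h<.05)];print(cv2.minAreaRect((k[:,:2]*1000).astype(np.float32)))
k=P[(d>0)&(abs(P[...,2]-.126)<.003)&(P[...,0]>.6)&(P[...,0]<.72)&(abs(P[...,1]-.06)<.13)];print("blocks",k.mean(0),cv2.minAreaRect((k[:,:2]*1000).astype(np.float32)))
cv2.imwrite("pics/c3.png",np.hstack([cv2.resize(im[90:300,180:390],(400,400)),cv2.resize(im2[140:270,210:340],(400,400),interpolation=2)])[...,::-1])
E
```

```text
clock: 12.78
eef_pos: [0.5101, 0.0468, 0.164]
ee_rot: [3.141, -0.0, 0.937]
contact_force: [0.2, 0.2, -0.9]
grip_width: 0.157
gripper_force: 30.0
clock 12.78 tcp [0.5101 0.0468 0.164 ] rpy [179.99  -0.01  53.67]
shift units [-0.025 -0.005  0.017] turn units [ 0.001 -0.001  0.007]
side bracket 222 [0.4957 0.0469 0.0617] [0.0596 0.0617 0.064 ]
side pin 72 [0.5088 0.0486 0.0649] [0.0487 0.0627 0.0795]
side pinmin 22 [0.5077 0.0486 0.0734] [0.067  0.0735 0.0797]
side collar 54 [0.509  0.0515 0.0931] [0.0893 0.0929 0.0976]
side frame+collar 441 [0.5042 0.05   0.1227] [0.0911 0.1232 0.1537]
top bracket 0  
top pin 0  
top pinmin 0  
top collar 0  
top frame+collar 0  
wrist bracket 1164 [0.5064 0.0531 0.0616] [0.0598 0.0616 0.0632]
wrist pin 240 [0.5137 0.0515 0.0613] [0.0535 0.0617 0.0635]
wrist pinmin 0  
wrist collar 482 [0.513  0.0508 0.0931] [0.0904 0.0927 0.0975]
wrist frame+collar 2640 [0.511  0.0478 0.1214] [0.0917 0.122  0.1533]
lens 0.62 [108.0, 68.7] [0.4857 0.2113 0.122 ]
mark 0.78 [416.0, 112.5] [0.6312 0.0628 0.122 ]
frame normal 53.9479189591205 ((508.9986877441406, 45.093719482421875), (12.395764350891113, 50.260528564453125), 54.294700622558594)
((499.140380859375, 44.88438034057617), (54.67848587036133, 36.354393005371094), 8.867653846740723)
blocks [0.6557 0.0696 0.1254] ((677.8912963867188, 67.46168518066406), (90.47296142578125, 169.68820190429688), 7.066469192504883)
```

View pics/c3.png

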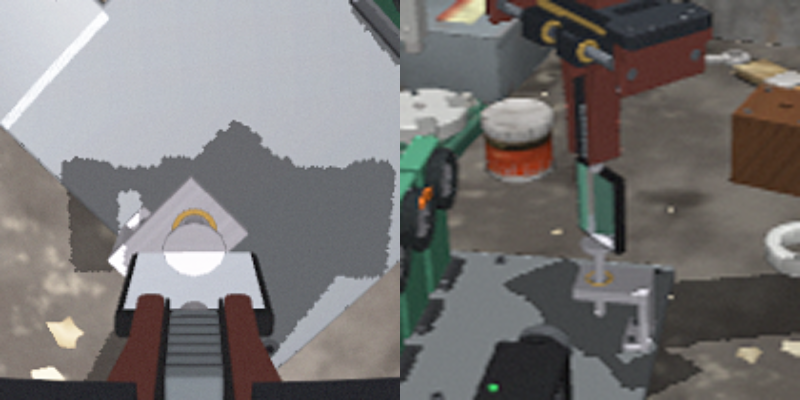

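The pin is through the eye and the collar hangs above the bracket: the side crop shows the collar at (598,247) over the ring at (598,280), with the pin end below the plate. I'll trim the height slightly and cross-check the jig yaw from the saved data.

```bash
python3 -m jog '[[0,0,0.015,0,0,0,1],[0,0,0,0,0,0,1],[0,0,0,0,0,0,1],[0,0,0,0,0,0,1]]'
python3 - <<'E'
from h import *
for n in ("top","side"):
    P=cloud(n,np.load(n+".npy")); im=np.load(n+"_im.npy").astype(int)
    g=(im[...,1]>im[...,0]+30)&(abs(P[...,2]-.126)<.005)&(abs(P[...,0]-.66)<.06)&(abs(P[...,1]-.07)<.12)
    q=(P[g][:,:2]*1000).astype(np.float32); b=cv2.fitLine(q,cv2.DIST_HUBER,0,.01,.01).ravel()
    print(n,len(q),q.mean(0),cv2.minAreaRect(q),np.degrees(np.arctan2(b[1],b[0]))%180-90)
o=ctrl.get_obs();print(o["eef_pos"],np.degrees(o["ee_rot"]),abs(o["joint_vel"]).max())
E
```

```text
clock: 13.62
eef_pos: [0.51, 0.0468, 0.163]
ee_rot: [3.142, -0.0, 0.937]
contact_force: [0.2, -0.9, -1.5]
grip_width: 0.16
gripper_force: 30.0
top 677 [658.0928   69.30449] ((658.4227905273438, 69.16456604003906), (21.862525939941406, 176.78016662597656), 8.81199836730957) 8.726547
side 382 [654.9284   80.68264] ((656.9154663085938, 70.90209197998047), (21.823516845703125, 179.2523956298828), 8.920827865600586) 8.720009
[0.51001797 0.04676014 0.16296885] [ 1.79996814e+02 -1.22236729e-03  5.36680941e+01] 0.0020340418537180436
```

Jig yaw is 8.7°, so the glass target is 53.7°. The tool is at 53.67° and still, with no contact.

```bash
python3 -c "
from workcell import sign_off
print(sign_off())"
```

```text
the job is handed in; nothing more can be done
None
```

The job is handed in: the mirror is held still with its pin through the eye, the glass level with the lens and turned to 53.7° to show the orange mark on the middle seal; sign-off returned no verdict.

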